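# Isolate a bench power unit and withdraw its blown fuse carrier

## Task

The fuse carrier with the red flag in the bench power unit has blown: first turn the unit's red isolator fully off, then squeeze that carrier's two teal side catches together and draw it straight up out of the deck. Finish still holding it by its squeezed catches, upright and still in the air, with its foot at least 5 cm clear above the unit. Leave the two sound carriers seated and do not disturb anything else on the bench.

Things in the scene. Friction and masses are not known exactly. Their poses are not given: they have to be found in the camera images.
- unit: bench power unit: grey box fixed to the bench, cream deck, teal socket panels; 200 mm (x) by 360 mm (y), deck 90 mm above the bench. Origin under its centre, z up. Three fuse ways (37 x 31 mm openings in the 5 mm deck plate) on its y axis at y = -125, -60 and +5 mm; the red isolator at y = +115 mm. The deck around them is flat and free
- isolator (a joint): main switch, a red bar handle on a yellow plate, turning about the vertical: 0 = off, at its stop, bar along the unit's x; 1.57 = on, the other stop, bar along the unit's y. From on to off it turns anticlockwise seen from above. Friction 0.06 N m, stays where it is left
- isolator_grip (a point): point on the isolator's axis at the height to grip, 37 mm above the deck; x along the bar. The bar is 49 mm long, 14 mm wide, its top 44 mm above the deck; it stands on a round 52 mm disc whose top is 14 mm above the deck
- blown_grip (a point): mid-point between the two teal catches of the blown fuse carrier, the one with a red flag (22 x 26 mm) on top; it may sit in any way. Black, 34 mm (x) by 40 mm (y), 88 mm tall, about 0.15 kg; z up, x across the catches, parallel to the unit's x. Seated, this point is 26 mm above the unit's deck (z = 0.116 in the unit's frame); the top is 24 mm above it, the foot 64 mm below it
- blown_near (a joint): teal catch on the carrier's -x side: how far it is pushed in, m. 0 = sprung out, 0.006 = home. Ribbed outer face 24 mm wide, 33 mm tall, centred at blown_grip's height, 25 mm from it (50 mm over both catches, 38 mm when squeezed home). Its tooth hooks 4 mm under the deck plate (play 1.5 mm): out only with both squeezed home. Spring 2.7 N at rest, 8.1 N home
- blown_far (a joint): the same for the teal catch on the carrier's +x side
- good_a_grip (a point): mid-point between the two teal catches of a sound fuse carrier (white flag on its top), same make and size as the blown one; z up; seated, this point is 26 mm above the unit's deck (z = 0.116 in the unit's frame); it stays in its seat
- good_b_grip (a point): mid-point between the two teal catches of a sound fuse carrier (white flag on its top), same make and size as the blown one; z up; seated, this point is 26 mm above the unit's deck (z = 0.116 in the unit's frame); it stays in its seat
- beaker: clear glass beaker, 70 mm wide, 95 mm tall; origin under its centre; bystander
- cup: white paper cup, 72 mm wide, 84 mm tall; origin under its centre; bystander
- dish: turquoise round dish, 72 mm wide, 26 mm tall; origin under its centre; bystander
- bottle: amber bottle with blue cap, 54 mm wide, 115 mm tall; origin under its centre; bystander
- meter: yellow multimeter lying flat, 160 x 78 x 45 mm; origin under its centre, x along its length; bystander
- screwdriver: orange screwdriver, 190 mm long, lying along its own x; origin under its middle; bystander
Not all that is in view belongs to the job. What is shaped like the part that bears blown_grip but purple is not meant. Leave any purple look-alike of the part that bears good_b_grip alone.

How it is judged:
On the way, in this order (a step that is already met when the one before it is completed fails the run):
1. the isolator is turned off while the blown carrier is still seated (value of joint isolator below 0.2 rad and z of blown_grip in the frame of unit below 0.122 m), for 0.2 s.
2. with the isolator off, both catches of the blown carrier are squeezed while it is still in its seat (all of step 1 and value of joint each of blown_near, blown_far above 0.0035 m), for 0.1 s.
At the end, for the whole second after the job is handed in: Isolator within 0.2 rad of off; blown carrier held in the fingers (over 3 N), both catches in by over 3.5 mm, still, upright within 0.3 rad, foot 40 mm or more above the deck, touching neither unit nor other carriers; sound carriers seated (raised under 6 mm, tilted under 0.1 rad) (value of joint isolator below 0.2 rad and value of joint each of blown_near, blown_far above 0.0035 m and z of blown_grip in the frame of unit above 0.194 m and angle between blown_grip's own z axis and vertical below 0.3 rad and contact force between the fingers and blown above 3 N and contact force between blown and unit below 0.1 N and linear speed of blown below 0.05 m/s and z of each of good_a_grip, good_b_grip in the frame of unit below 0.122 m and angle between each of good_a_grip, good_b_grip's own z axis and vertical below 0.1 rad and contact force between blown and good_a below 0.1 N and contact force between blown and good_b below 0.1 N); the arm keeps its last pose, push and grip.
It fails at once if the blown carrier is drawn out with the isolator still on (value of joint isolator above 0.3 rad and z of blown_grip in the frame of unit above 0.124 m).
It fails at once if a sound carrier is drawn out (raised more than 10 mm) (z of any of good_a_grip, good_b_grip in the frame of unit above 0.126 m).
It fails at once if a bystander on the bench is shifted by more than 30 mm (distance of any of beaker, cup, dish, bottle, meter, screwdriver from where it was at the start of the episode above 0.03 m).
It also fails if it takes over 40 s, if anything falls off the work surface, if the arm or the gripper's body presses on something with over 40 N, if the wrist force passes 120 N, or if a joint passes its speed limit or range.

## Robot

A 7-joint arm with a two-finger parallel gripper is mounted at the origin on the work surface. World frame = base frame: x ahead of the robot, y to its left, z up, the work surface at z = 0. Lengths are in m, angles in rad, forces in N, time in s.
With the tool pointing down it reaches from about 0.35 to 0.9 m from the base axis. Payload 8.1 kg.
Tool frame: the origin (TCP) lies on the centre line of the jaws, within the pads' length; the fingertips stand 19 mm ahead of it and the grasp point (between the pads) is the TCP; z points along the fingers, y is the direction in which the jaws open and shut (so a half turn about z gives the same grasp; the last joint's range is limited). The gripper opens to 92 mm and grips with 3 to 60 N. Pads are 19 mm wide; open, the fingers measure 130 mm over their backs; the gripper's body (75 mm by 190 mm) begins 47 mm behind the grasp point.
Start: joints at [1.235, 0.434, 0.025, 1.573, -0.012, 1.134, -0.075], TCP at [0.144, -0.608, 0.246] pointing down, gripper open.
Joint ranges: [-2.62, 2.62], [-0.44, 2.09], [-1.27, 1.32], [0.08, 2.57], [-1.32, 4.46], [0.12, 2], [-2.74, 2.74]. Speed limits (rad/s): [2.22, 2.22, 3.01, 3.01, 3.14, 3.14, 3.14].

## Interface

Orientations are given as a rotation vector (axis times angle).
In Python, from cell import monitor, imaging, workorder, outline_of gives the robot as it stands.
- The arm moves only by the tool move_arm, never from a script. Its argument "series" is a list of rows, each a list of 6 numbers: the shift along the world's x, y, z in cm, then the turn, a rotation vector about the world's x, y, z in degrees. A call has 1 to 8 rows; each row shifts and turns the commanded pose from where the row before left it; what a row does not reach is not made up. A row lasts 1/10 s, in which the tool goes at most 50 mm and 8.59 degrees, less where a joint would pass 70% of its speed; a pose out of reach is approached as far as the arm can. A call with a gripper value outside its range is refused whole. "grip" is the opening, from 0 (shut) to 1 (fully open), set as the call begins (left out, the last holds). The fingers move at their own pace and stop on an object; "force" is the grip in N (left out, the last holds). Time passes only in rows, so rows that do not move let the fingers close. It gives the time, the measured TCP pose, the force and the opening at its end, in the units of the state.
- monitor.observe(): the state, without advancing time (a new reading comes with each control period).
- imaging.get_image(name): name is "scene" or "side" or "wrist"; returns a dict with "color" (384x512x3 uint8, red, green, blue), "fx", "fy", "cx", "cy" (pixels), "rvec" (rotation vector, rad) and "tvec" (3), from world to camera coordinates, as OpenCV has them; the wrist camera has in their place "mount" (4x4, takes a point from camera to tool coordinates, whose origin is the TCP and whose axes are the flange's). Camera axes: x right, y down, z forward; pixel columns grow to the right and rows downward; lengths in m; the calibration is good to about 2 mm. The wrist camera is an equidistant fisheye: a pixel r from the principal point sees the ray r / f radians off the axis. A picture is of the moment at which its call begins: read the wrist's pose just before it. There is no depth.
- workorder.sign_off(): hands the job in, once; it reports no verdict.
Trained networks look in the newest picture that a camera, given by its name, has taken for a name from the list of things; names that differ only in an ending like _2 or _b are one class to them, and where a whole thing is asked for, a point or a joint stands for the part that bears it (a point fixed in the world has none). Each returns a list of dicts, best first, with "p" (0 to 1); they miss things now and then, are a little off and sometimes report something else, mostly with a low value. They report only what shows in the picture. A call takes as long as a camera call. They do not tell look-alikes from the thing itself.
- outline_of(camera, thing): "mask" (384x512 bool, what is visible of it) and "rect" ([left, top, width, height] in pixels, round what is visible of it).
The state is a dict: "clock": time; "joints": joint angles; "dq": joint speeds; "joint_efforts": joint torques, N m; "position": TCP position; "ee_rot": TCP orientation; "force": force on the tool from outside, world axes, zero at the start; "ft_torque": the same for the moment, N m; "width": opening from 0.0 (shut) to 1.0 (fully open).
Only numpy, scipy, OpenCV 4.12 (cv2) and the standard library are available. Lean on these libraries where they do the work, as an engineer would, in place of code of your own. Each camera call takes 0.05 s, during which the arm holds its last target. There are 200 camera calls.

## Working session

There is one attempt and no reset: what is moved stays moved. The work goes in short steps, Python scripts to look and compute and a tool call to move; the robot and the scene stay as the last step left them, time stands still between calls to the robot, and variables do not carry over. Pictures are saved under pics/ and viewed, about 8 in all and at most 12, crops included, and the job is handed in when it is done.

Besides the shell and the picture viewer there is one more tool, called after "Call:" by a JSON object that holds its "op" and its "data", one argument or row to a line. move_arm: Moves the arm, as the interface text tells. Its arguments: {"type":"object","properties":{"series":{"type":"array"},"grip":{"type":"number"},"force":{"type":"number"}},"required":["series"]}

```bash
ls; mkdir -p pics; python3 - <<'E'
from cell import monitor, imaging, workorder, outline_of
import cv2, numpy as np
s=monitor.observe(); print({k:np.round(v,3) for k,v in s.items()})
ims=[]
for n in ["scene","side"]:
    im=imaging.get_image(n); print(n,im["fx"],im["fy"],im["cx"],im["cy"],im["rvec"],im["tvec"])
    cv2.imwrite(f"pics/{n}0.png",im["color"][:,:,::-1])
    for t in ["unit","isolator","blown_grip","good_a_grip"]:
        print(n,t,[(round(d["p"],2),d["rect"]) for d in outline_of(n,t)][:4])
E
```

```text
pics
{'clock': np.float64(0.0), 'joints': array([ 1.235,  0.435,  0.025,  1.574, -0.012,  1.134, -0.075]), 'dq': array([-0.001, -0.001,  0.   ,  0.   , -0.   ,  0.   , -0.001]), 'joint_efforts': array([-2.0000e-03, -6.6784e+01,  9.8400e-01, -3.1446e+01, -6.1000e-02,
        4.3000e-02,  0.0000e+00]), 'position': array([ 0.144, -0.608,  0.245]), 'ee_rot': array([-3.119, -0.365,  0.   ]), 'force': array([-1.152,  0.011, -0.495]), 'ft_torque': array([ 0.012,  0.047, -0.024]), 'width': np.float64(0.998)}
scene 379.1763507439805 379.1763507439805 260.38484210540037 187.2065458460248 [ 0.81339413  2.39788929 -1.24223711] [ 0.43407362 -0.11405513  1.64258115]
scene unit [(0.92, [203.9, 157.2, 118.2, 83.4])]
scene isolator [(0.74, [280.8, 187.1, 12.6, 15.5])]
scene blown_grip [(0.65, [243.5, 141.8, 11.8, 17.1]), (0.56, [243.8, 163.4, 14.5, 21.8])]
scene good_a_grip [(0.69, [253.0, 170.9, 16.7, 20.5])]
side 352.9491143222043 352.9491143222043 259.48170244430395 194.66385101437749 [ 2.20557293 -0.12293596  0.03184581] [-0.56587838  0.16117317  0.99752738]
side unit [(0.81, [205.5, 175.1, 101.0, 118.8]), (0.66, [307.4, 171.9, 22.1, 33.8]), (0.57, [203.2, 152.5, 51.4, 6.8])]
side isolator [(0.7, [233.6, 176.1, 12.9, 18.7])]
side blown_grip [(0.92, [180.5, 291.8, 24.3, 36.3])]
side good_a_grip [(0.66, [237.9, 189.7, 19.4, 25.9])]
```

View pics/scene0.png

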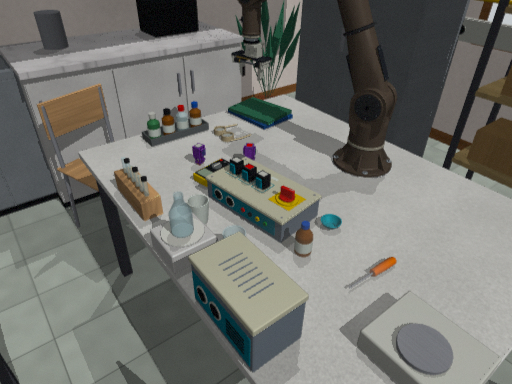

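View pics/side0.png

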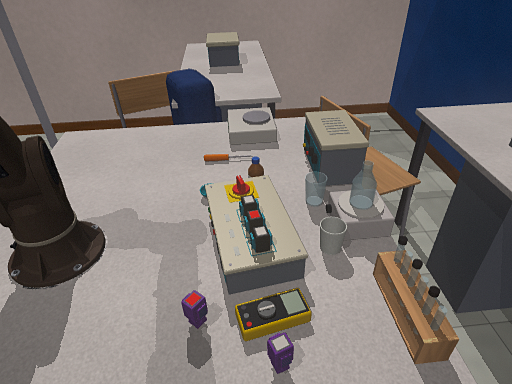

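The red-flagged carrier is the middle one (scene about (250,172), side about (255,216)), with white ones either side. The isolator is at scene (287,192) and side (240,185), and the purple look-alikes stand off the unit. Next I fit the unit pose from these points.

```bash
cat > h.py <<'E'
import numpy as np, cv2
from scipy.optimize import least_squares
from scipy.spatial.transform import Rotation as R
def U(p,P):
    x,y,a=p; c,s=np.cos(a),np.sin(a); P=np.atleast_2d(P)
    return np.c_[x+c*P[:,0]-s*P[:,1], y+s*P[:,0]+c*P[:,1], P[:,2]]
def proj(im,W):
    return cv2.projectPoints(W.astype(float),im["rvec"],im["tvec"],np.array([[im["fx"],0,im["cx"]],[0,im["fy"],im["cy"]],[0,0,1.]]),None)[0][:,0]
def wproj(im,s,W):
    T=np.eye(4); T[:3,:3]=R.from_rotvec(s["ee_rot"]).as_matrix(); T[:3,3]=s["position"]
    C=np.linalg.inv(T@np.array(im["mount"])); q=W@C[:3,:3].T+C[:3,3]
    r=np.hypot(q[:,0],q[:,1]); th=np.arctan2(r,q[:,2])
    return np.c_[im["cx"]+im["fx"]*th*q[:,0]/r, im["cy"]+im["fy"]*th*q[:,1]/r]
E
python3 - <<'E'
from h import *
from cell import imaging
sc,sd=imaging.get_image("scene"),imaging.get_image("side")
c=np.array([[-.1,-.18,.09],[.1,-.18,.09],[.1,.18,.09],[-.1,.18,.09]])
m=np.array([[0,115,130],[0,5,140],[0,-60,140],[0,-125,140]])/1e3
A=np.array([[241,182],[249,201],[255,215],[262,231]],float)
B=np.array([[287,190],[263,175],[250,168],[237,161]],float)
f=lambda p: np.r_[proj(sd,U(p,m))-A,proj(sc,U(p,m))-B].ravel()
for a0 in np.arange(0,6.3,1.57):
    r=least_squares(f,[.6,0,a0],loss="soft_l1"); print(r.x,r.cost)
    if r.cost<200:
        p=r.x; print(f(p).reshape(-1,2).round(1).tolist()); np.save("p.npy",p)
p=np.load("p.npy")
o=[]
for n,im in (("sc",sc),("sd",sd)):
    v=im["color"][:,:,::-1].copy()
    cv2.polylines(v,[proj(im,U(p,c)).round().astype(int)],True,(0,0,255),1)
    x,y=(200,130) if n=="sc" else (180,140)
    o.append(cv2.resize(v[y:y+150,x:x+130],None,fx=3,fy=3))
cv2.imwrite("pics/fit.png",np.hstack(o))
print(U(p,m).round(3))
E
```

```text
[ 0.54410735 -0.01035068  0.15001787] 10.5712423050295
[[-0.2, -2.6], [0.1, -2.6], [-0.2, -1.7], [-0.7, -1.0], [-0.1, -1.2], [-0.8, -1.8], [-1.4, -1.9], [-1.3, -1.7]]
[ 0.54410735 -0.01035066  0.15001785] 10.57124230504644
[[-0.2, -2.6], [0.1, -2.6], [-0.2, -1.7], [-0.7, -1.0], [-0.1, -1.2], [-0.8, -1.8], [-1.4, -1.9], [-1.3, -1.7]]
[ 0.54410735 -0.01035067  0.15001786] 10.571242305031982
[[-0.2, -2.6], [0.1, -2.6], [-0.2, -1.7], [-0.7, -1.0], [-0.1, -1.2], [-0.8, -1.8], [-1.4, -1.9], [-1.3, -1.7]]
[ 0.54410735 -0.01035068  6.43320318] 10.571242305029346
[[-0.2, -2.6], [0.1, -2.6], [-0.2, -1.7], [-0.7, -1.0], [-0.1, -1.2], [-0.8, -1.8], [-1.4, -1.9], [-1.3, -1.7]]
[ 0.54410735 -0.01035068  6.43320318] 10.571242305029372
[[-0.2, -2.6], [0.1, -2.6], [-0.2, -1.7], [-0.7, -1.0], [-0.1, -1.2], [-0.8, -1.8], [-1.4, -1.9], [-1.3, -1.7]]
[[ 0.527  0.103  0.13 ]
 [ 0.543 -0.005  0.14 ]
 [ 0.553 -0.07   0.14 ]
 [ 0.563 -0.134  0.14 ]]
```

View pics/fit.png

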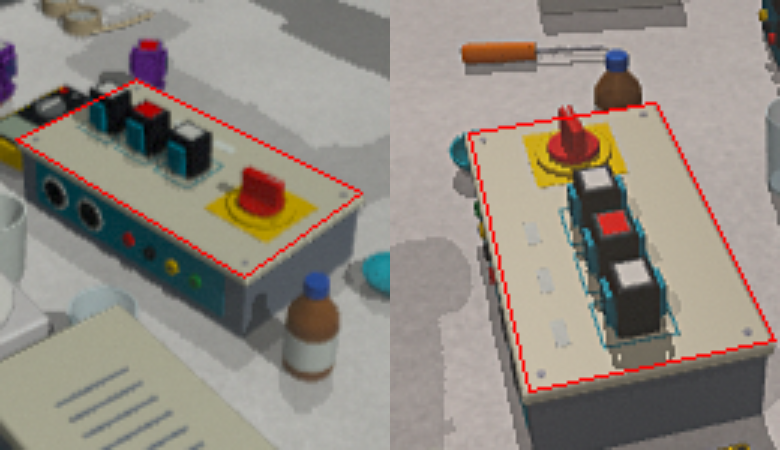

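The fit is good to a few mm. I'll move above the isolator.

Call:
{"op": "move_arm", "data": {
  "series": [
    [2.2,4.2,0.5,0,0,5],
    [2.2,4.2,0.5,0,0,5],
    [2.2,4.2,0.5,0,0,5],
    [2.2,4.2,0.5,0,0,5],
    [2.2,4.2,0,0,0,5],
    [2.2,4.2,0,0,0,5],
    [2.2,4.2,0,0,0,5],
    [2.2,4.2,0,0,0,5]
  ],
  "grip": 1
}}

```text
clock: 1.4
position: [0.3207, -0.2704, 0.2661]
ee_rot: [2.804, 1.414, 0.0]
force: [0.9, 0.0, 0.1]
width: 0.999
```

Call:
{"op": "move_arm", "data": {
  "series": [
    [2.2,4.2,0,0,0,5],
    [2.2,4.2,0,0,0,5],
    [2.2,4.2,0,0,0,5],
    [2.2,4.2,0,0,0,5],
    [2.2,4.2,0,0,0,5],
    [2.2,4.2,0,0,0,5],
    [2.2,4.1,0,0,0,5],
    [2.2,4.1,0,0,0,5]
  ]
}}

```text
clock: 2.2
position: [0.4969, 0.0635, 0.266]
ee_rot: [2.152, 2.288, 0.001]
force: [1.1, -0.8, -0.4]
width: 0.998
```

```bash
cat > look.py <<'E'
import sys
from h import *
from cell import imaging,monitor,outline_of
s=monitor.observe(); im=imaging.get_image("wrist"); p=np.load("p.npy")
ty=R.from_rotvec(s["ee_rot"]).as_matrix()
print(s["clock"],s["position"].round(4),"jaw deg",np.degrees(np.arctan2(ty[1,1],ty[0,1])).round(1),"unit",np.degrees(p[2]).round(1),"z",ty[:,2].round(3),s["joints"].round(2),s["width"],s["force"].round(1))
v=im["color"][:,:,::-1].copy()
c=np.array([[-.1,-.18,.09],[.1,-.18,.09],[.1,.18,.09],[-.1,.18,.09]])
m=np.array([[0,115,134],[0,5,140],[0,-60,140],[0,-125,140]])/1e3
np.savez("w.npz",c=im["color"]); 
for t in ["isolator","blown_grip","good_a_grip"]: print(t,[(round(d["p"],2),d["rect"]) for d in outline_of("wrist",t)][:4])
v=cv2.resize(v,(768,576),interpolation=cv2.INTER_CUBIC)
for q in wproj(im,s,U(p,np.r_[c,m])): print(q.round(0),end=" "); cv2.circle(v,tuple((q*1.5).astype(int)),4,(255,0,255),1) if abs(q).max()<3000 else 0
cv2.imwrite(sys.argv[1],v)
E
python3 look.py pics/w1.png
```

```text
2.2 [0.4969 0.0635 0.266 ] jaw deg 3.5 unit 368.6 z [ 0.001 -0.    -1.   ] [ 0.3   0.29 -0.67  1.8   0.2   1.12 -0.37] 0.9984201027124873 [ 1.1 -0.8 -0.4]
isolator [(0.95, [258.4, 122.1, 51.0, 58.9])]
blown_grip [(0.97, [270.0, 299.2, 45.3, 20.0])]
good_a_grip [(0.76, [266.0, 225.2, 47.8, 50.0])]
[226. 348.] [356. 335.] [368.  79.] [183.  92.] [287. 149.] [293. 256.] [295. 305.] [295. 343.]
```

View pics/w1.png

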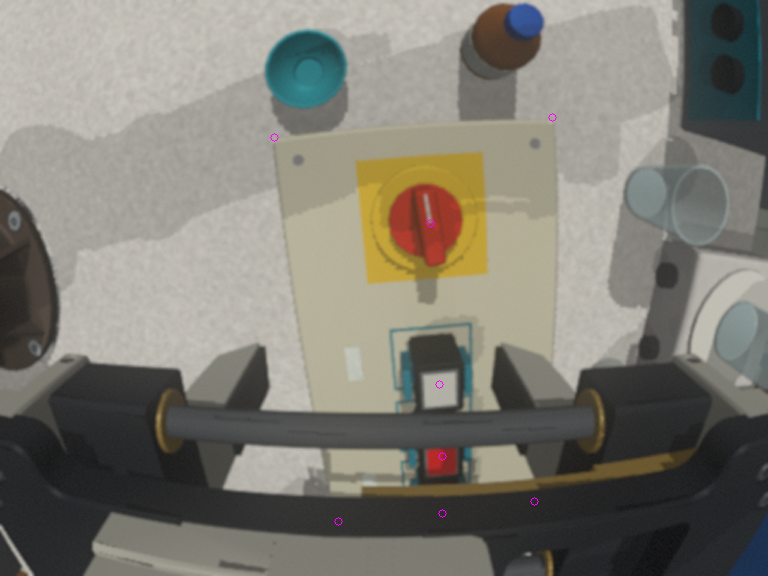

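The wrist view agrees to about 2–3 px: deck corners at (183,93) and (370,81), white flag (293,259), red flag (294,307). The bar is along unit y (on). I'll refine the fit with these points.

```bash
python3 - <<'E'
from h import *
from cell import imaging,monitor
s=monitor.observe(); im=imaging.get_image("wrist"); p=np.load("p.npy")
P=np.array([[100,180,90],[-100,180,90],[0,5,140],[0,-60,140],[-44,170-10,90],[0,115,134]])/1e3
A=np.array([[370,81.5],[183.3,93.5],[292.7,259.5],[294,307]])
f=lambda q:(wproj(im,s,U(q,P[:4]))-A).ravel()
r=least_squares(f,p,loss="soft_l1"); p=r.x; print(p, np.degrees(p[2])-360, f(p).reshape(-1,2).round(1).tolist()); np.save("p.npy",p)
T=U(p,[[0,115,127],[0,-60,116]][0]) if 0 else U(p,np.array([[0,.115,.127],[0,-.06,.116]]))
print(T.round(4)); print((T-s["position"]).round(4)*100, wproj(im,s,U(p,P[5:])))
E
```

```text
[ 0.54296982 -0.01381852  6.42610851] 8.188896157774593 [[-1.0, 0.4], [0.6, 0.1], [0.2, -0.4], [-0.1, -0.1]]
[[ 0.5266  0.1     0.127 ]
 [ 0.5515 -0.0732  0.116 ]]
[[  3.04   3.7  -13.85]
 [  5.53 -13.62 -14.95]] [[287.54533214 151.9871427 ]]
```

Call:
{"op": "move_arm", "data": {
  "series": [
    [1.5,1.9,0,0,0,2.5],
    [1.5,1.8,-2,0,0,2.5],
    [0,0,-3,0,0,0],
    [0,0,-3,0,0,0],
    [0,0,-3,0,0,0],
    [0,0,-2.5,0,0,0],
    [0,0,0,0,0,0],
    [0,0,0,0,0,0]
  ]
}}

```text
clock: 3.25
position: [0.5261, 0.0977, 0.1313]
ee_rot: [2.056, 2.375, -0.001]
force: [0.4, -0.4, 0.3]
width: 1.002
```

Call:
{"op": "move_arm", "data": {
  "series": [
    [0,0,0,0,0,0],
    [0,0,0,0,0,0],
    [0,0,0,0,0,0],
    [0,0,0,0,0,0],
    [0,0,0,0,0,0],
    [0,0,0,0,0,0],
    [0,0,0,0,0,0],
    [0,0,0,0,0,0]
  ],
  "grip": 0,
  "force": 20
}}

```text
clock: 4.05
position: [0.5261, 0.0988, 0.1307]
ee_rot: [-2.054, -2.377, 0.0]
force: [-0.7, 0.3, -0.6]
width: 0.349
```

Call:
{"op": "move_arm", "data": {
  "series": [
    [0,0,0,0,0,0],
    [0,0,0,0,0,0],
    [0,0,0,0,0,0],
    [0,0,0,0,0,0],
    [0,0,0,0,0,0]
  ]
}}

```text
clock: 4.55
position: [0.5265, 0.099, 0.1308]
ee_rot: [2.054, 2.377, 0.001]
force: [2.5, 0.4, -1.3]
width: 0.152
```

Gripped at 14 mm. Now the anticlockwise 90° turn (+z).

Call:
{"op": "move_arm", "data": {
  "series": [
    [0,0,0,0,0,8],
    [0,0,0,0,0,8],
    [0,0,0,0,0,8],
    [0,0,0,0,0,8],
    [0,0,0,0,0,8],
    [0,0,0,0,0,8],
    [0,0,0,0,0,8],
    [0,0,0,0,0,8]
  ]
}}

```text
clock: 5.35
position: [0.5285, 0.1006, 0.131]
ee_rot: [0.473, 3.102, 0.008]
force: [11.5, 9.1, -15.3]
width: 0.151
```

Call:
{"op": "move_arm", "data": {
  "series": [
    [0,0,0,0,0,8],
    [0,0,0,0,0,8],
    [0,0,0,0,0,6],
    [0,0,0,0,0,3],
    [0,0,0,0,0,0],
    [0,0,0,0,0,0],
    [0,0,0,0,0,0]
  ]
}}

```text
clock: 6.05
position: [0.5285, 0.1017, 0.131]
ee_rot: [-0.202, 3.13, 0.009]
force: [11.6, 11.1, -14.8]
width: 0.149
```

```bash
python3 look.py pics/w2.png; python3 -c "
from cell import monitor;s=monitor.observe();print(s['ft_torque'])"
```

```text
6.05 [0.5285 0.1017 0.131 ] jaw deg 97.4 unit 368.2 z [ 0.005  0.006 -1.   ] [ 0.41  0.64 -1.01  1.87  0.64  1.    0.82] 0.1489461238346465 [ 11.6  11.1 -14.8]
isolator []
blown_grip [(0.71, [0.0, 197.7, 51.1, 59.8])]
good_a_grip [(0.93, [40.7, 197.2, 87.3, 71.1])]
[-58. 121.] [ -8. 301.] [332. 330.] [356.  72.] [253. 260.] [ 67. 259.] [ -1. 251.] [-46. 244.] [ 2.50740807 -2.82226888  0.07139493]
```

Call:
{"op": "move_arm", "data": {
  "series": [
    [0,0,0,0,0,0],
    [0,0,0,0,0,0],
    [0,0,0,0,0,0],
    [0,0,0,0,0,0],
    [0,0,2,0,0,0],
    [0,0,4,0,0,0],
    [0,0,4,0,0,0],
    [0,0,2,0,0,-5.2]
  ],
  "grip": 1
}}

```text
clock: 7.05
position: [0.5267, 0.0995, 0.2538]
ee_rot: [-0.058, 3.138, 0.002]
force: [-0.4, -0.0, -0.8]
width: 0.796
```

Call:
{"op": "move_arm", "data": {
  "series": [
    [0.3,-1.2,0,0,0,-8],
    [0.3,-1.2,0,0,0,-8],
    [0.3,-1.2,0,0,0,-8],
    [0.3,-1.2,0,0,0,-8],
    [0.3,-1.2,0,0,0,-8],
    [0.3,-1.2,0,0,0,-8],
    [0.3,-1.2,0,0,0,-8],
    [0.3,-1.2,0,0,0,-8]
  ]
}}

```text
clock: 7.85
position: [0.5499, 0.0022, 0.2508]
ee_rot: [-1.623, -2.69, 0.001]
force: [0.5, 0.1, 0.4]
width: 1.002
```

Call:
{"op": "move_arm", "data": {
  "series": [
    [0,-1,0,0,0,-8],
    [0,-1,0,0,0,-8],
    [0,0,0,0,0,-4],
    [0,0,0,0,0,0],
    [0,0,0,0,0,0]
  ]
}}

```text
clock: 8.35
position: [0.55, -0.017, 0.2508]
ee_rot: [-2.055, -2.376, 0.0]
force: [-0.5, 0.2, -0.3]
width: 0.997
```

```bash
python3 look.py pics/w3.png
```

```text
8.35 [ 0.55   -0.017   0.2508] jaw deg 8.3 unit 368.2 z [-0. -0. -1.] [ 0.46  0.4  -0.72  1.71  0.29  1.14 -0.19] 0.9972346299425899 [-0.5  0.2 -0.3]
isolator [(0.74, [215.2, 33.9, 60.4, 59.1])]
blown_grip [(0.59, [218.6, 211.9, 54.4, 56.0])]
good_a_grip [(0.79, [219.4, 150.9, 56.1, 52.3])]
[173. 309.] [323. 309.] [344.   9.] [150.  10.] [245.  58.] [245. 185.] [246. 251.] [246. 303.]
```

View pics/w3.png

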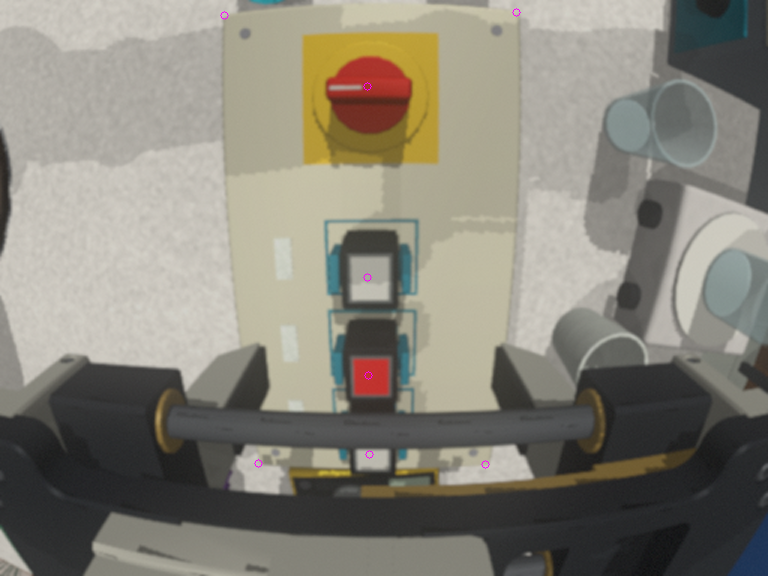

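The isolator bar now lies across the unit (off), and the red flag at (247,251) matches the prediction of (246,251). Now down over the blown carrier.

Call:
{"op": "move_arm", "data": {
  "series": [
    [0.1,-2.8,0,0,0,0],
    [0.1,-2.8,0,0,0,0],
    [0,0,-3.5,0,0,0],
    [0,0,-3.5,0,0,0],
    [0,0,-3,0,0,0],
    [0,0,-2,0,0,0],
    [0,0,-1.3,0,0,0],
    [0,0,0,0,0,0]
  ]
}}

```text
clock: 9.35
position: [0.5513, -0.0731, 0.1163]
ee_rot: [-2.056, -2.372, 0.002]
force: [0.2, 0.0, -0.2]
width: 0.997
```

Call:
{"op": "move_arm", "data": {
  "series": [
    [0,0,0,0,0,0],
    [0,0,0,0,0,0],
    [0,0,0,0,0,0],
    [0,0,0,0,0,0],
    [0,0,0,0,0,0],
    [0,0,0,0,0,0],
    [0,0,0,0,0,0],
    [0,0,0,0,0,0]
  ],
  "grip": 0,
  "force": 25
}}

```text
clock: 10.15
position: [0.5524, -0.0732, 0.1184]
ee_rot: [2.058, 2.373, 0.0]
force: [-1.2, -0.0, 5.8]
width: 0.393
```

Call:
{"op": "move_arm", "data": {
  "series": [
    [0,0,0,0,0,0],
    [0,0,0,0,0,0],
    [0,0,0,0,0,0]
  ]
}}

```text
clock: 10.45
position: [0.5524, -0.0732, 0.1183]
ee_rot: [2.058, 2.373, 0.0]
force: [-0.8, -0.6, 8.2]
width: 0.387
```

Opening reads 35.6 mm, but 38 mm is expected, and there's 8 N of upward force. I'll look before lifting.

```bash
python3 look.py pics/w4.png; python3 - <<'E'
import cv2,numpy as np
from cell import imaging
w=cv2.resize(cv2.imread("pics/w4.png")[200:520,180:580],(400,320))
o=[]
for n,(x,y) in (("scene",(205,120)),("side",(190,150))):
    o.append(cv2.resize(imaging.get_image(n)["color"][y:y+100,x:x+100,::-1],(400,400),interpolation=cv2.INTER_CUBIC))
o=np.hstack(o); cv2.imwrite("pics/c4.png",o)
E
```

```text
10.45 [ 0.5524 -0.0732  0.1183] jaw deg 8.1 unit 368.2 z [ 0.001 -0.    -1.   ] [ 0.49  0.55 -0.63  1.85  0.42  0.88 -0.2 ] 0.38685154104380753 [-0.8 -0.6  8.2]
isolator [(0.34, [220.5, 308.5, 68.4, 14.2])]
blown_grip [(0.82, [213.7, 207.6, 77.7, 103.5]), (0.73, [464.6, 0.0, 47.4, 58.8])]
good_a_grip [(0.72, [190.0, 92.0, 120.6, 101.1])]
[138. 354.] [366. 354.] [ 398. -104.] [ 103. -102.] [249. -91.] [249. 144.] [250. 282.] [251. 367.]
```

View pics/w4.png

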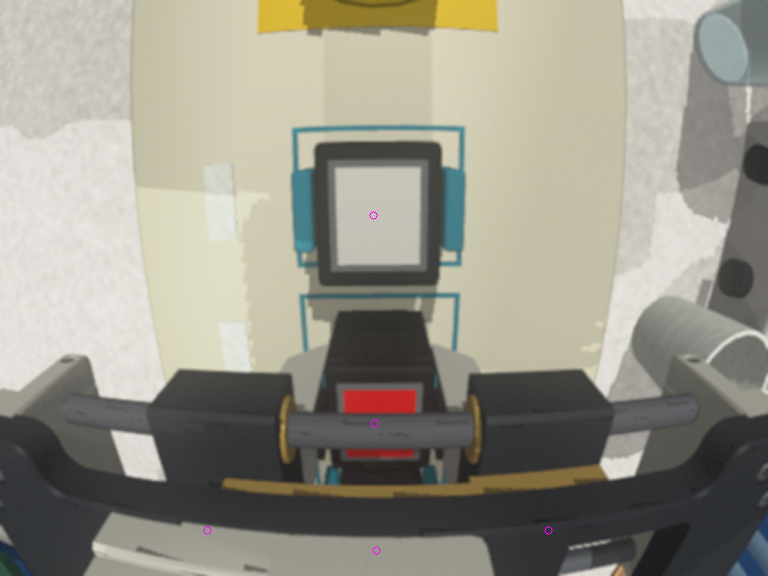

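View pics/c4.png

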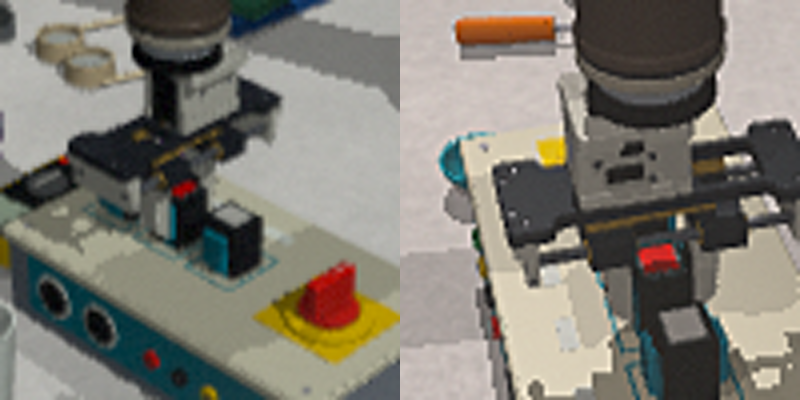

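The fingers are around the blown carrier with both catches hidden under the pads, and the neighbours are untouched. I'll lift slowly and watch.

Call:
{"op": "move_arm", "data": {
  "series": [
    [0,0,0,0,0,0],
    [0,0,0.3,0,0,0],
    [0,0,0.3,0,0,0],
    [0,0,0.3,0,0,0],
    [0,0,0.3,0,0,0],
    [0,0,0,0,0,0]
  ]
}}

```text
clock: 11.35
position: [0.5524, -0.0732, 0.1301]
ee_rot: [2.058, 2.373, 0.001]
force: [0.6, 0.2, -1.3]
width: 0.385
```

Call:
{"op": "move_arm", "data": {
  "series": [
    [0,0,1,0,0,0],
    [0,0,1.5,0,0,0],
    [0,0,2,0,0,0],
    [0,0,2,0,0,0],
    [0,0,2,0,0,0],
    [0,0,1.5,0,0,0],
    [0,0,0,0,0,0],
    [0,0,0,0,0,0]
  ]
}}

```text
clock: 12.15
position: [0.5522, -0.0732, 0.2302]
ee_rot: [2.058, 2.373, 0.001]
force: [-0.4, 0.1, -2.0]
width: 0.389
```

```bash
python3 look.py pics/w5.png; python3 - <<'E'
import cv2,numpy as np
from cell import imaging
o=[]
for n,(x,y) in (("scene",(195,100)),("side",(180,130))):
    o.append(cv2.resize(imaging.get_image(n)["color"][y:y+130,x:x+100,::-1],(400,520),interpolation=cv2.INTER_CUBIC))
cv2.imwrite("pics/c5.png",np.hstack(o))
E
```

```text
12.15 [ 0.5522 -0.0732  0.2302] jaw deg 8.1 unit 368.2 z [ 0.001 -0.    -1.   ] [ 0.54  0.43 -0.7   1.72  0.3   1.1  -0.11] 0.3885101042897335 [-0.4  0.1 -2. ]
isolator [(0.88, [222.3, 0.0, 61.4, 32.6])]
blown_grip [(0.82, [214.1, 198.4, 78.2, 113.2])]
good_a_grip [(0.75, [219.6, 97.4, 63.3, 51.8])]
[167. 284.] [337. 284.] [352. -45.] [151. -44.] [251. -11.] [251. 123.] [251. 203.] [252. 270.]
```

View pics/c5.png

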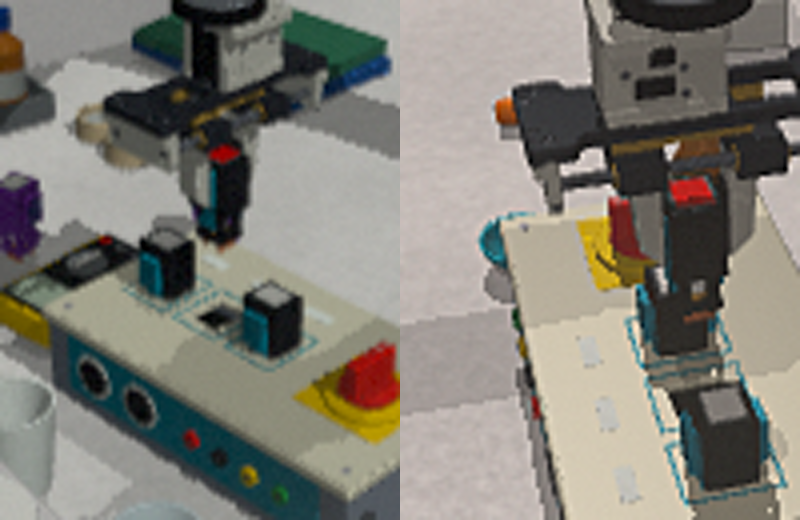

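View pics/w5.png

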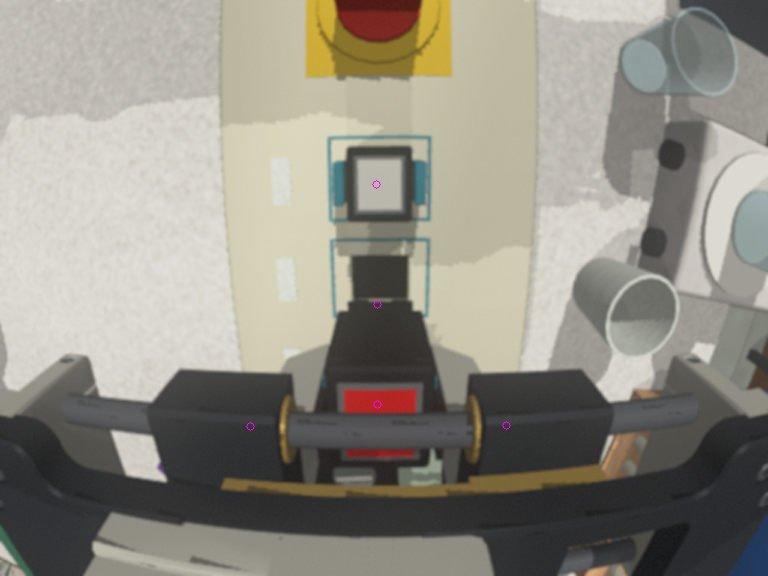

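The carrier is out and upright with no slip in the fingers (red flag still at (252,282)), its seat is empty and both sound carriers are seated. I'll lift a little more for margin and let it settle.

Call:
{"op": "move_arm", "data": {
  "series": [
    [0,0,1,0,0,0],
    [0,0,1.5,0,0,0],
    [0,0,1,0,0,0],
    [0,0,0.5,0,0,0],
    [0,0,0,0,0,0],
    [0,0,0,0,0,0],
    [0,0,0,0,0,0],
    [0,0,0,0,0,0]
  ]
}}

```text
clock: 13.25
position: [0.5519, -0.0732, 0.2692]
ee_rot: [-2.058, -2.373, 0.001]
force: [-0.1, 0.3, -1.2]
width: 0.384
```

```bash
python3 - <<'E'
from cell import monitor,workorder
s=monitor.observe(); print(s["clock"],s["position"],s["width"],s["force"],abs(s["dq"]).max())
if s["position"][2]>.26 and s["width"]>.37: print(workorder.sign_off())
E
```

```text
13.25 [ 0.55190297 -0.07320876  0.26924352] 0.3843418653123435 [-0.07489761  0.26540149 -1.24983996] 0.0030025215583801643
the job is handed in; nothing more can be done
None
```

The isolator is off, and the gripper is holding the blown red-flag carrier upright above the unit by its squeezed catches. I handed the job in at 13.3 s; the sign-off gives no verdict.

**Last checks:**
- **Isolator:** the wrist picture taken after I let go showed the bar across the unit. The gripper had turned it to within about 1° of the estimated off direction.
- **Carrier:** it is still, with the foot about 11 cm above the deck. The wrist force (about 1.2 N) is close to the carrier's weight, and the flag stayed in the same place in the wrist view after the draw, so there was no slip.
- **Sound carriers:** both were seated in the pictures taken after the draw. I took no pictures after the final 4 cm lift.
- **Bystanders:** nothing touched them as far as I could see, but I did not measure their positions.

**What disagreed:**
- **Opening:** the squeezed opening read about 35.5 mm instead of 38 mm, and I didn't find out why. The carrier came out freely, so I took both catches as fully in.
- **Force:** while squeezing, the tool felt about 8 N upward and rose 2 mm. The upward force was gone once the carrier was free.

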